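# Load the table caddy for dinner

## Robot

A 6-joint arm with a two-finger parallel gripper is mounted at the origin on a cart in front of the work surface, level with it; the furniture and walls round the work are solid. World frame = base frame: x ahead of the robot, y to its left, z up, the work surface at z = 0. Lengths are in m, angles in rad, forces in N, time in s.
With the tool pointing down it reaches from about 0.375 to 0.75 m from the base axis. Payload 9 kg.
Tool frame: the origin (TCP) lies midway between the tips of the shut fingers; the grasp point (between the pads) lies 19 mm behind it (bot.tcp_to_grasp is the distance from the TCP to the grasp point, in m); z points along the fingers, y is the line along which they close (so a half turn about z gives the same grasp; the last joint's range is limited). The gripper opens to 85 mm and grips with 20 to 120 N. Pads are 22 mm wide; open, the fingers measure 114 mm over their backs; the gripper's body (76 mm by 85 mm) begins 54 mm behind the grasp point. The pads swing forward as they close: fully open they stand 13 mm farther back than shut.
Start: joints at [1.087, 0.104, 0.097, 1.564, 0, 1.353], TCP at [0.158, 0.579, 0.231] pointing down, gripper open.
Joint ranges: [-2.99, 2.99], [-0.84, 1.86], [-1.1, 1.16], [-1.84, 2.11], [-1.51, 1.56], [-3.14, 3.14]. Speed limits (rad/s): [2.22, 2.22, 2.57, 3.14, 3.14, 3.14].

## Interface

Orientations are given as a unit quaternion [w, x, y, z].
In Python, from workcell import bot, imaging, hand_in gives the robot as it stands. The module is installed in compiled form; this text tells all that it offers.
- The arm moves only by the tool arm_command, never from a script. Its argument "motion" is text: rows parted by semicolons, each of 7 numbers parted by spaces: the opening, from -1 (shut) to 1 (fully open), then the shift along the tool's x, y, z in units of 30 mm (1.0 is 30 mm), then the turn, a rotation vector about the tool's x, y, z in units of 5 degrees (1.0 is 5 degrees). A call has 1 to 10 rows; each row is the pose to reach, as a shift and turn from the pose commanded when the call began, along the tool's axes at that moment; what a row does not reach only later rows make up. A row lasts 1/12 s, in which the tool goes at most 41.7 mm and 7.16 degrees, less where a joint would pass 70% of its speed; a pose out of reach is approached as far as the arm can. A call with a gripper value outside its range is refused whole. The fingers move at their own pace and stop on an object; the grip force is fixed at half the most. Time passes only in rows, so rows that repeat a pose let the fingers close. It gives the time, the measured TCP pose, the force, the opening and the grip force at its end, in the units of the state.
- bot.observe(): the state, without advancing time (a new reading comes with each control period).
- imaging.grab_frame(name): name is "side" or "top" or "wrist"; returns a dict with "frame" (480x640x3 uint8, red, green, blue), "intrinsics" (3x3 intrinsics, pixels), "dist" ([k1, k2, p1, p2, k3] as OpenCV has them; the pictures are not rectified), "extrinsics" (4x4, takes a point from camera to world coordinates); the wrist camera has in their place "T_tool_cam" (4x4, takes a point from camera to tool coordinates, whose origin is the TCP and whose axes are the flange's). Camera axes: x right, y up, looking along -z (the intrinsics and any distortion apply to the point x, -y, -z); pixel columns grow to the right and rows downward; lengths in m; the calibration is good to about 2 mm. A picture is of the moment at which its call begins: read the wrist's pose just before it. There is no depth.
- hand_in(): hands the job in; it is judged then, once.
The state is a dict: "t": time; "q": joint angles; "qd": joint speeds; "tau": joint torques, N m; "tool_pos": TCP position; "tcp_rot": TCP orientation; "force": force on the tool from outside, world axes, zero at the start; "ft_torque": the same for the moment, N m; "gripper_width": opening from 0.0 (shut) to 1.0 (fully open); "grip_force": force on a finger pad.
Only numpy, scipy, OpenCV 4.12 (cv2) and the standard library are available. Lean on these libraries where they do the work, as an engineer would, in place of code of your own. Each camera call takes 0.05 s, during which the arm holds its last target. There are 200 camera calls.

## Task

Load the wooden caddy for the dinner table: put in the salt shaker, the spice jar with the red cap and the lemon, the shaker and the jar standing upright on its floor. Leave the caddy where it is, and do not disturb the other two spice jars or the garlic.

Things in the scene. Friction and masses are not known exactly. Their poses are not given: they have to be found in the camera images.
- caddy: loose open tray of pale wood with a cork-coloured floor and a short steel grip on each end, 0.9 kg, standing on the worktop; outside 132 mm along its x, 252 mm along its y (280 mm with the grips), 42 mm high; walls and floor 6 mm thick, so inside 120 x 240 mm, no dividers. Origin at the centre of its underside; z up; inner floor at z = 6 mm, rim at z = 42 mm.
- salt_shaker: upright salt shaker, clear with a pale grey rounded top and no coloured cap, 90 mm tall: body up to 44 mm in diameter to a height of 74 mm, above it a head 34 mm in diameter; can be gripped at a height of 55 mm; its underside is slightly rounded, so it leans about 3 degrees as it stands. To go into the caddy. Origin at the centre of its underside, z up its axis.
- red_cap_jar: upright glass spice jar, red cap; a plain cylinder 44 mm in diameter, 105 mm tall, the cap being its top 20 mm; origin at the centre of its underside, z up its axis. Can be gripped at a height of 80 mm. To go into the caddy.
- lemon: yellow lemon lying on its side: 78 mm long along its x, 55 mm wide along its y, 56 mm high; origin on its underside, below its centre, when as it first lies. Grip it across its width at a height of about 30 mm. To go into the caddy, lying any way.
- lemon_center (a point): centre of the lemon, 28 mm above its origin
- gold_cap_jar: upright glass spice jar, gold-yellow cap; a plain cylinder 42 mm in diameter, 105 mm tall, the cap being its top 20 mm; origin at the centre of its underside, z up its axis. A bystander.
- black_cap_jar: upright glass spice jar, black cap, green label; a plain cylinder 40 mm in diameter, 105 mm tall, the cap being its top 20 mm; origin at the centre of its underside, z up its axis. A bystander.
- garlic: whitish garlic bulb, 60 x 57 mm, 58 mm high; origin at the centre of its underside. A bystander.
Not all that is in view belongs to the job. There is more than one size of the red_cap_jar; the one meant has the size given above.

How it is judged:
At the end, for the whole second after the job is handed in: The salt shaker and red-capped jar stand on the caddy's floor (undersides less than 18 mm above the caddy's), within 14.9 degrees of upright; the lemon's centre is between the walls, less than 60 mm up; all at rest; the caddy is flat and less than 60 mm from where it was (x of salt_shaker in the frame of caddy between -0.06 and 0.06 m and y of salt_shaker in the frame of caddy between -0.12 and 0.12 m and z of salt_shaker in the frame of caddy between -0.005 and 0.018 m and angle between each of salt_shaker, red_cap_jar's own z axis and vertical below 0.26 rad and linear speed of each of salt_shaker, red_cap_jar below 0.03 m/s and x of red_cap_jar in the frame of caddy between -0.06 and 0.06 m and y of red_cap_jar in the frame of caddy between -0.12 and 0.12 m and z of red_cap_jar in the frame of caddy between -0.005 and 0.018 m and x of lemon_center in the frame of caddy between -0.06 and 0.06 m and y of lemon_center in the frame of caddy between -0.12 and 0.12 m and z of lemon_center in the frame of caddy between 0.015 and 0.06 m and linear speed of lemon below 0.05 m/s and angle between caddy's own z axis and vertical below 0.08 rad and height (world z) of caddy below 0.01 m and distance of caddy from where it was at the start of the episode below 0.06 m); the robot touches nothing.
It fails at once if the gold-capped jar is moved more than 30 mm or knocked over (distance of gold_cap_jar from where it was at the start of the episode above 0.03 m or angle between gold_cap_jar's own z axis and vertical above 0.5 rad).
It fails at once if the black-capped jar is moved more than 30 mm or knocked over (distance of black_cap_jar from where it was at the start of the episode above 0.03 m or angle between black_cap_jar's own z axis and vertical above 0.5 rad).
It fails at once if the garlic is moved more than 30 mm (distance of garlic from where it was at the start of the episode above 0.03 m).
It also fails if it takes over 72 s, if anything falls off the work surface, if the arm or the gripper's body presses on something with over 40 N, if the wrist force passes 120 N, or if a joint passes its speed limit or range.

## Working session

There is one attempt and no reset: what is moved stays moved. The work goes in short steps, Python scripts to look and compute and a tool call to move; the robot and the scene stay as the last step left them, time stands still between calls to the robot, and variables do not carry over. Pictures are saved under pics/ and viewed, at most 10 in all, crops included, and the job is handed in when it is done.

Besides the shell and the picture viewer there is one more tool, called after "Emit:" as name(argument=value, ...), one argument or row to a line, values as JSON. arm_command: Moves the arm, as the interface text tells. Its arguments: {"type":"object","properties":{"motion":{"type":"string"}},"required":["motion"]}

```bash
mkdir -p pics; python3 - <<'E'
from workcell import bot, imaging
import cv2, pickle
s=bot.observe(); print(s['t'],s['tool_pos'],s['tcp_rot'],s['gripper_width'],bot.tcp_to_grasp)
d={}
for n in ("top","side"):
    f=imaging.grab_frame(n); d[n]=f
    cv2.imwrite(f"pics/{n}0.png",f["frame"][:,:,::-1])
    print(n,f["intrinsics"],f["dist"],f["extrinsics"])
pickle.dump(d,open("f0.pkl","wb"))
E
```

```text
0.0 [0.15744452 0.57862842 0.2305312 ] [-2.23601777e-04  1.32499294e-01  9.91182881e-01 -6.19276886e-04] 1.00093732648087 0.0187
top [[450.64685319   0.         323.49048896]
 [  0.         450.64685319 232.81055694]
 [  0.           0.           1.        ]] [-0.08596388  0.          0.          0.          0.        ] [[ 0.00798866  0.99238161 -0.12294276  0.38535471]
 [-0.99995536  0.00854845  0.00402641  0.14457492]
 [ 0.0050467   0.12290511  0.99240559  1.0594536 ]
 [ 0.          0.          0.          1.        ]]
side [[549.40300896   0.         309.88218094]
 [  0.         549.40300896 240.18802501]
 [  0.           0.           1.        ]] [0.03102102 0.         0.         0.         0.        ] [[-0.96570995  0.16537686 -0.2001369   0.28561206]
 [-0.25885384 -0.55401419  0.79124141  1.08537147]
 [ 0.01997433  0.81591591  0.57782545  0.77110675]
 [ 0.          0.          0.          1.        ]]
```

View pics/top0.png

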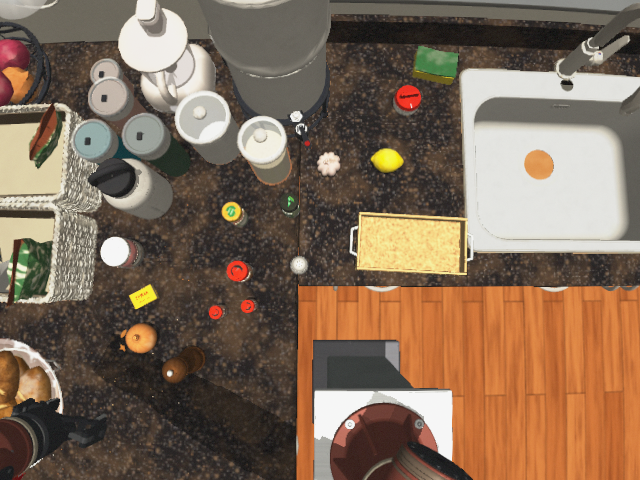

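View pics/side0.png

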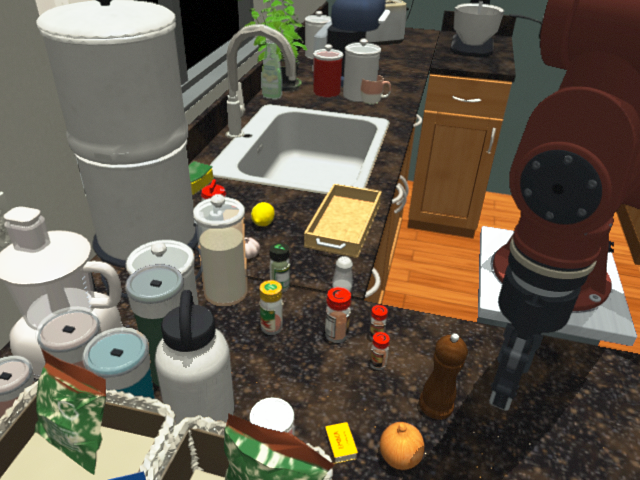

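The top view shows red caps at (238,270), (216,312) and (248,306), plus a red lidded can at (407,97). (238,270) looks like the large one. The shaker is at (299,265), the lemon at (387,160), the garlic at (329,163), gold at (233,211), black at (290,203) and the caddy at (412,243). Next I measure their positions and check the cap size in an enlarged crop.

```bash
cat > h.py <<'E'
import numpy as np, cv2, pickle
def ray(f,px,T=None):
    T=f["extrinsics"] if T is None else T
    u=cv2.undistortPoints(np.array([[px]],float),f["intrinsics"],f["dist"])[0,0]
    return T[:3,3],T[:3,:3]@np.array([u[0],-u[1],-1.])
def at(f,px,z,T=None):
    o,d=ray(f,px,T); return o+d*(z-o[2])/d[2]
def proj(f,P,T=None):
    T=f["extrinsics"] if T is None else T
    c=(np.atleast_2d(P)-T[:3,3])@T[:3,:3]
    return cv2.projectPoints(c*[1,-1,-1],np.zeros(3),np.zeros(3),f["intrinsics"],f["dist"])[0][:,0]
def tri(a,b):
    A=np.zeros((3,3));v=np.zeros(3);R=[]
    for o,d in(a,b):
        d=d/np.linalg.norm(d);M=np.eye(3)-np.outer(d,d);A+=M;v+=M@o
    p=np.linalg.solve(A,v); return p
def cap(f,x,y,z0,z1,r,T=None):
    t=np.linspace(0,6.28,40)
    P=np.vstack([np.c_[x+r*np.cos(t),y+r*np.sin(t),0*t+z] for z in(z0,z1)])
    return cv2.convexHull(proj(f,P,T).astype(np.float32))[:,0]
def blob(f,lo,hi,seed,rad=25):
    h=cv2.cvtColor(f["frame"],cv2.COLOR_RGB2HSV)
    m=cv2.inRange(h,np.array(lo),np.array(hi))
    if lo[0]==0 and hi[0]<=8: m|=cv2.inRange(h,np.array([172,*lo[1:]]),np.array([180,*hi[1:]]))
    k=np.zeros_like(m);cv2.circle(k,seed,rad,255,-1);m&=k
    m=cv2.morphologyEx(m,cv2.MORPH_CLOSE,np.ones((5,5)))
    n,l,s,c=cv2.connectedComponentsWithStats(m)
    i=1+np.argmax(s[1:,4]); return c[i],s[i],(l==i)
E
python3 - <<'E'
from h import *
d=pickle.load(open("f0.pkl","rb"));t,s=d["top"],d["side"]
np.set_printoptions(precision=4,suppress=True)
R=([0,120,60],[8,255,255]);Y=([18,120,80],[33,255,255])
for n,c,a,b in [("red1",R,(238,270),(339,300)),("red2",R,(216,312),(380,345)),("red3",R,(248,306),(379,315)),("gold",Y,(233,211),(270,292)),("lemon",Y,(387,160),(262,214)),("red4",R,(407,97),(212,190))]:
    ca,sa,ma=blob(t,*c,a);cb,sb,mb=blob(s,*c,b)
    print(n,ca,sa,cb,sb,"tri",tri(ray(t,ca),ray(s,cb)),"z.1",at(t,ca,.1),"z.09 ",at(s,cb,.095))
    if n=="lemon":
        ys,xs=np.nonzero(ma);print("cov",np.linalg.eigh(np.cov(xs,ys)),at(t,ca,.028))
print("salt",tri(ray(t,(299,265)),ray(s,(343,262))),at(t,(299,265),.085))
print("black",tri(ray(t,(290,203)),ray(s,(279,250))),at(t,(290,201),.1))
print("garlic",tri(ray(t,(329,163)),ray(s,(250,245))),at(t,(329,163),.03))
for p in [(360,212),(467,217),(467,274),(358,270)]: print("rim",at(t,p,.042))
a=cv2.resize(t["frame"][180:330,190:340],None,fx=4,fy=4,interpolation=3)
a=cv2.resize(t["frame"][185:335,200:310],(440,600),interpolation=3);b=cv2.resize(s["frame"][230:380,240:400],(360,338),interpolation=3)
c=np.zeros((600,800,3),np.uint8);c[:,:440]=a;c[:338,440:]=b
c[338:338+262,440:]=cv2.resize(t["frame"][130:290,320:480],(360,262),interpolation=3)
cv2.imwrite("pics/crop1.png",c[:,:,::-1])
E
```

```text
red1 [236.9764 270.5366] [226 260  23  22 382] [338.5128 298.3393] [326 287  26  24 507] tri [0.4212 0.325  0.0953] z.1 [0.4217 0.3242 0.1   ] z.09  [0.4205 0.3246 0.095 ]
red2 [215.2176 311.7294] [208 305  15  15 170] [380.2046 338.1848] [372 325  18  24 303] tri [0.3321 0.3759 0.0666] z.1 [0.3342 0.3681 0.1   ] z.09  [0.33   0.4045 0.095 ]
red3 [247.2531 305.8025] [240 299  15  14 162] [379.0759 311.8439] [371 304  17  17 237] tri [0.3455 0.3061 0.0644] z.1 [0.3476 0.3004 0.1   ] z.09  [0.3422 0.3398 0.095 ]
gold [231.4359 211.5861] [221 202  21  20 273] [270.3447 290.4406] [259 280  24  22 438] tri [0.5487 0.3408 0.0968] z.1 [0.5488 0.3402 0.1   ] z.09  [0.5488 0.3388 0.095 ]
lemon [386.7944 159.7796] [370 148  34  25 608] [262.4246 213.3185] [250 201  25  25 471] tri [ 0.687  -0.0077  0.0301] z.1 [0.6673 0.0027 0.1   ] z.09  [0.651  0.0881 0.095 ]
cov EighResult(eigenvalues=array([37.2636, 63.7245]), eigenvectors=array([[ 0.0925, -0.9957],
       [-0.9957, -0.0925]])) [ 0.6885 -0.0079  0.028 ]
red4 [407.631   97.5169] [394  85  27  26 561] [212.461  189.6746] [201 179  26  20 295] tri [ 0.8394 -0.0578  0.0439] z.1 [ 0.8134 -0.0467  0.1   ] z.09  [0.8014 0.0223 0.095 ]
salt [0.4376 0.1935 0.0791] [0.4355 0.193  0.085 ]
black [0.5703 0.2141 0.0967] [0.573  0.2138 0.1   ]
garlic [0.6738 0.128  0.0303] [0.6784 0.1288 0.03  ]
rim [0.5602 0.0572 0.042 ]
rim [ 0.551  -0.1907  0.042 ]
rim [ 0.4198 -0.1868  0.042 ]
rim [0.4276 0.0619 0.042 ]
```

View pics/crop1.png

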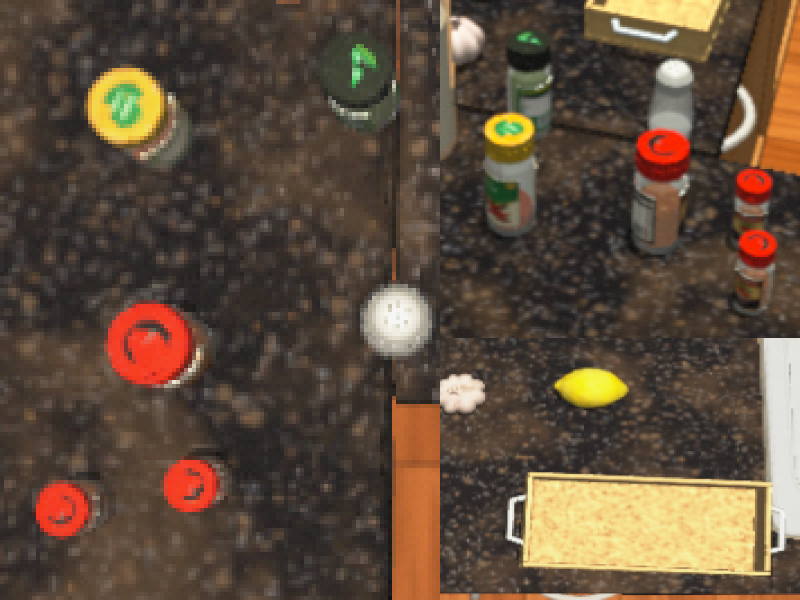

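(238,270) is the right jar: its cap is 22 px wide (about 44 mm) and its triangulated height (about 0.095 m) matches a 105 mm jar. The reds at (216,312) and (248,306) are 15 px wide with caps at about 0.065 m, so they are the small size. (407,97) is a lidded can. The shaker at (299,265) has a pale rounded head at z of about 0.08. I'll do the lemon first, then the shaker, then the jar.

```bash
cat >> h.py <<'E'
from scipy.spatial.transform import Rotation as Ro
def tool():
    from workcell import bot
    s=bot.observe();w,x,y,z=s["tcp_rot"];return s,np.array(s["tool_pos"]),Ro.from_quat([x,y,z,w])
def go(p,ang=None,base=None):
    """units from pose (p0,R0) to TCP p, tool y at world angle ang (deg), pointing down"""
    p0,R=base or tool()[1:]
    y0=R.as_matrix()[:,1];a=np.radians(ang) if ang is not None else np.arctan2(y0[1],y0[0])
    y=np.array([np.cos(a),np.sin(a),0]);z=np.array([0,0,-1.]);T=Ro.from_matrix(np.c_[np.cross(y,z),y,z])
    print("shift",np.round(R.inv().apply(np.array(p)-p0)/.03,2),"turn",np.round(np.degrees((R.inv()*T).as_rotvec())/5,2))
    return np.array(p),T
E
python3 - <<'E'
from h import *
b=go([.6875,-.008,.15],-5.3)
go([.6875,-.008,.009],-5.3,b)
E
```

```text
shift [-22.19 -14.22   2.7 ] turn [-1.000e-02  1.000e-02  1.601e+01]
shift [0.  0.  4.7] turn [0. 0. 0.]
```

Emit:
arm_command(
  motion="1 -22.2 -14.2 0 0 0 16; 1 -22.2 -14.2 0 0 0 16; 1 -22.2 -14.2 0 0 0 16; 1 -22.2 -14.2 0 0 0 16; 1 -22.2 -14.2 0 0 0 16; 1 -22.2 -14.2 0 0 0 16; 1 -22.2 -14.2 0 0 0 16; 1 -22.2 -14.2 0 0 0 16; 1 -22.2 -14.2 0 0 0 16; 1 -22.2 -14.2 0 0 0 16",
)

```text
t: 0.93
tool_pos: [0.4382, 0.2683, 0.2312]
tcp_rot: [-0.0, 0.69, 0.724, 0.0]
force: [0.2, 0.5, -0.2]
gripper_width: 0.997
grip_force: 0.0
```

```bash
python3 - <<'E'
from h import *
s=tool()[0];print(s['t'],s['tool_pos'],s['force'])
go([.6875,-.008,.15],-5.3)
E
```

```text
0.9333 [0.43815843 0.26830321 0.23115339] [ 0.2021086   0.52809707 -0.16200666]
shift [-9.61  7.85  2.7 ] turn [-0.   -0.    1.62]
```

Emit:
arm_command(
  motion="1 -9.6 7.85 2.7 0 0 1.6; 1 -9.6 7.85 2.7 0 0 1.6; 1 -9.6 7.85 2.7 0 0 1.6; 1 -9.6 7.85 2.7 0 0 1.6; 1 -9.6 7.85 2.7 0 0 1.6; 1 -9.6 7.85 2.7 0 0 1.6; 1 -9.6 7.85 2.7 0 0 1.6; 1 -9.6 7.85 2.7 0 0 1.6; 1 -9.6 7.85 2.7 0 0 1.6; 1 -9.6 7.85 2.7 0 0 1.6",
)

```text
t: 1.77
tool_pos: [0.6898, -0.0098, 0.1454]
tcp_rot: [-0.001, 0.738, 0.675, -0.002]
force: [0.1, 0.1, -0.4]
gripper_width: 0.997
grip_force: 0.0
```

```bash
python3 - <<'E'
from h import *
from workcell import imaging
s,p,R=tool();print(s['t'],p,s['force'])
f=imaging.grab_frame("wrist");T=np.eye(4);T[:3,:3]=R.as_matrix();T[:3,3]=p;T=T@f["T_tool_cam"]
h=f["frame"].copy()
m=cv2.inRange(cv2.cvtColor(h,cv2.COLOR_RGB2HSV),(18,120,80),(33,255,255))
n,l,st,c=cv2.connectedComponentsWithStats(m);i=1+np.argmax(st[1:,4]);print(c[i],st[i],at(f,c[i],.028,T))
ys,xs=np.nonzero(l==i);P=np.array([at(f,q,.028,T)[:2] for q in zip(xs[::7],ys[::7])]);w,v=np.linalg.eigh(np.cov(P.T));print(np.sqrt(w)*4000,v[:,1])
cv2.imwrite("pics/w1.png",h[:,:,::-1])
go([.6875,-.008,.009],-5.3)
E
```

```text
1.7667 [ 0.68976413 -0.00980267  0.14544022] [ 0.0852745   0.06513892 -0.43354037]
[309.67799761 239.12906653] [ 267  180   87  117 7531] [ 0.68618927 -0.00658194  0.028     ]
[55.60754633 74.68928355] [0.12462676 0.99220369]
shift [ 0.   -0.03  4.58] turn [-0.05  0.    0.04]
```

View pics/w1.png

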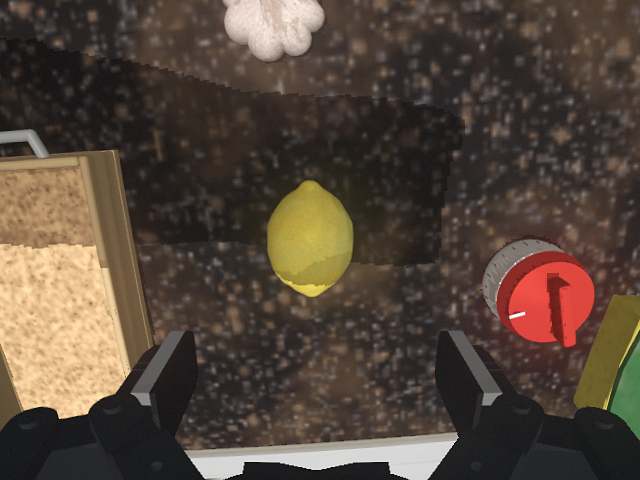

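The wrist view shows the lemon at (310,239) lying between the two fingers. That puts it at (0.686,-0.007), which agrees to 2 mm with the first measurement. I'll descend and grip it.

Emit:
arm_command(
  motion="1 0 0 1.3 0 0 0; 1 0 0 2.5 0 0 0; 1 0 0 3.5 0 0 0; 1 0 0 4.2 0 0 0; 1 0 0 4.55 0 0 0; 1 0 0 4.55 0 0 0; -1 0 0 4.55 0 0 0; -1 0 0 4.55 0 0 0; -1 0 0 4.55 0 0 0; -1 0 0 4.55 0 0 0",
)

```text
t: 2.65
tool_pos: [0.69, -0.0046, 0.0173]
tcp_rot: [0.002, 0.736, 0.677, 0.001]
force: [-2.8, 1.0, 8.8]
gripper_width: 0.598
grip_force: 62.1
```

Emit:
arm_command(
  motion="-1 0 0 0 0 0 0; -1 0 0 0 0 0 0; -1 0 0 0 0 0 0; -1 0 0 0 0 0 0; -1 0 0 -1 0 0 0; -1 0 0 -2 0 0 0; -1 0 0 -3 0 0 0; -1 0 0 -4 0 0 0; -1 0 0 -4 0 0 0",
)

```text
t: 3.4
tool_pos: [0.692, -0.0051, 0.1433]
tcp_rot: [0.005, 0.736, 0.677, 0.004]
force: [1.5, 0.1, -0.4]
gripper_width: 0.599
grip_force: 63.6
```

```bash
python3 - <<'E'
from h import *
s,p,R=tool();print(s['t'],p,s['force'])
c=np.array([.4897,-.0647]);yp=np.array([.0346,.9994])
b=go([*(c-.072*yp),.13],-2)
E
```

```text
3.4 [ 0.69202826 -0.00513389  0.14329236] [ 1.46943901  0.14214194 -0.44173415]
shift [-4.94 -6.44  0.37] turn [ 0.14  0.02 -0.57]
```

Emit:
arm_command(
  motion="-1 -4.95 -6.45 0.4 0.1 0 -0.6; -1 -4.95 -6.45 0.4 0.1 0 -0.6; -1 -4.95 -6.45 0.4 0.1 0 -0.6; -1 -4.95 -6.45 0.4 0.1 0 -0.6; -1 -4.95 -6.45 0.4 0.1 0 -0.6; -1 -4.95 -6.45 0.4 0.1 0 -0.6; -1 -4.95 -6.45 0.4 0.1 0 -0.6; -1 -4.95 -6.45 0.4 0.1 0 -0.6; -1 -4.95 -6.45 0.4 0.1 0 -0.6",
)

```text
t: 4.15
tool_pos: [0.4838, -0.1365, 0.123]
tcp_rot: [-0.002, 0.719, 0.695, -0.002]
force: [0.3, -0.3, -0.1]
gripper_width: 0.599
grip_force: 63.6
```

```bash
python3 - <<'E'
from h import *
from workcell import imaging
s,p,R=tool();print(s['t'],p,s['force'],s['gripper_width'])
f=imaging.grab_frame("top");cv2.imwrite("pics/top1.png",cv2.resize(f["frame"][120:320,280:500],(660,600))[:,:,::-1])
c=np.array([.4897,-.0647]);yp=np.array([.0346,.9994])
b=go([*(c-.072*yp),.03],-2)
E
```

```text
4.15 [ 0.48381606 -0.13646937  0.12300768] [ 0.25115408 -0.3419713  -0.10021964] 0.599427807993903
shift [-0.01  0.13  3.09] turn [-0.08  0.01  0.03]
```

View pics/top1.png

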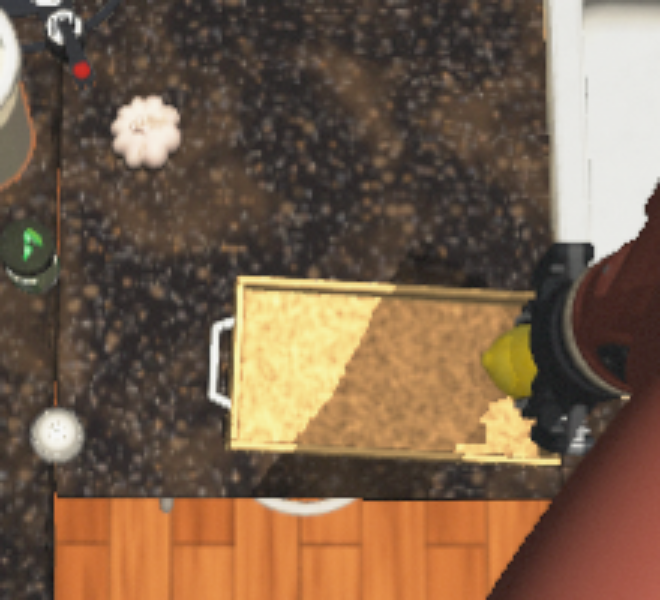

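The top view shows the lemon held over the caddy's right end, with its tip at about (490,360) in the crop, centred between the walls. I'll lower it, open partly and rise.

Emit:
arm_command(
  motion="-1 0 0.15 1 0 0 0; -1 0 0.15 2 0 0 0; -1 0 0.15 2.6 0 0 0; -1 0 0.15 3.1 0 0 0; -1 0 0.15 3.1 0 0 0; -1 0 0.15 3.1 0 0 0; 0.6 0 0.15 3.1 0 0 0; 0.6 0 0.15 3.1 0 0 0; 0.6 0 0.15 3.1 0 0 0; 0.6 0 0.15 3.1 0 0 0",
)

```text
t: 5.03
tool_pos: [0.4874, -0.1366, 0.0298]
tcp_rot: [-0.002, 0.718, 0.696, -0.003]
force: [-0.3, -0.1, 0.2]
gripper_width: 0.803
grip_force: 0.0
```

Emit:
arm_command(
  motion="0.6 0 0 -0.5 0 0 0; 0.6 0 0 -1.5 0 0 0; 0.6 0 0 -2.7 0 0 0; 0.6 0 0 -4 0 0 0; 0.6 0 0 -5 0 0 0; 0.6 0 0 -5 0 0 0",
)

```text
t: 5.53
tool_pos: [0.4907, -0.1379, 0.1864]
tcp_rot: [0.002, 0.718, 0.696, -0.002]
force: [1.5, -0.4, 0.1]
gripper_width: 0.802
grip_force: 0.0
```

```bash
python3 - <<'E'
from h import *
s,p,R=tool();print(s['t'],p,s['force'],s['gripper_width'])
b=go([.4365,.1933,.18],23.9);go([.4365,.1933,.036],23.9,b)
E
```

```text
5.5333 [ 0.49065626 -0.13788072  0.1863605 ] [ 1.46944848 -0.41500569  0.08790302] 0.8015019145893044
shift [10.98 -2.16  0.16] turn [-0.01  0.05 -5.15]
shift [0.  0.  4.8] turn [0. 0. 0.]
```

Emit:
arm_command(
  motion="1 11 -2.15 0.15 0 0 -5.15; 1 11 -2.15 0.15 0 0 -5.15; 1 11 -2.15 0.15 0 0 -5.15; 1 11 -2.15 0.15 0 0 -5.15; 1 11 -2.15 0.15 0 0 -5.15; 1 11 -2.15 0.15 0 0 -5.15; 1 11 -2.15 0.15 0 0 -5.15; 1 11 -2.15 0.15 0 0 -5.15; 1 11 -2.15 0.15 0 0 -5.15; 1 11 -2.15 0.15 0 0 -5.15",
)

```text
t: 6.37
tool_pos: [0.4335, 0.1977, 0.1753]
tcp_rot: [-0.004, 0.543, 0.839, -0.002]
force: [0.7, -0.8, -0.4]
gripper_width: 1.0
grip_force: 0.0
```

```bash
python3 - <<'E'
from h import *
from workcell import imaging
t=imaging.grab_frame("top")
s,p,R=tool();print(s['t'],p)
f=imaging.grab_frame("wrist");T=np.eye(4);T[:3,:3]=R.as_matrix();T[:3,3]=p;T=T@f["T_tool_cam"]
h=f["frame"].copy()
for z,r,c in((.09,.017,(255,0,0)),(.074,.022,(0,255,0))):
    cv2.polylines(h,[cap(f,.4365,.1933,z,z,r,T).astype(np.int32)],True,c)
k=cv2.resize(t["frame"][120:320,320:500],(320,356))
o=np.zeros((480,800,3),np.uint8);o[:,:480]=cv2.resize(h,(480,360))[:360] if 0 else 0
o[:360,:480]=cv2.resize(h,(480,360));o[:356,480:]=k
cv2.imwrite("pics/w2.png",o[:,:,::-1])
go([.4365,.1933,.036],23.9)
E
```

```text
6.4167 [0.43395167 0.19620027 0.1751959 ]
shift [-0.11  0.08  4.64] turn [-0.08 -0.04  0.01]
```

View pics/w2.png

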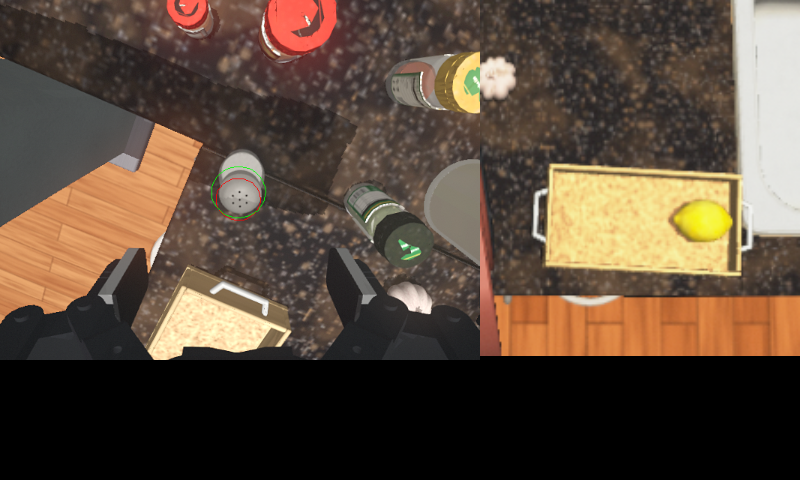

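The wrist view shows the shaker head on its predicted outline at about (240,195), and the lemon lies inside the caddy at about (702,220). I'll descend and grip the shaker.

Emit:
arm_command(
  motion="1 -0.1 0.1 1 0 0 0; 1 -0.1 0.1 2.2 0 0 0; 1 -0.1 0.1 3.3 0 0 0; 1 -0.1 0.1 4.1 0 0 0; 1 -0.1 0.1 4.6 0 0 0; 1 -0.1 0.1 4.6 0 0 0; 1 -0.1 0.1 4.6 0 0 0; -1 -0.1 0.1 4.6 0 0 0; -1 -0.1 0.1 4.6 0 0 0; -1 -0.1 0.1 4.6 0 0 0",
)

```text
t: 7.3
tool_pos: [0.438, 0.1941, 0.0384]
tcp_rot: [-0.003, 0.546, 0.838, -0.001]
force: [0.6, 0.1, -0.3]
gripper_width: 0.605
grip_force: 0.0
```

Emit:
arm_command(
  motion="-1 0 0 0 0 0 0; -1 0 0 0 0 0 0; -1 0 0 0 0 0 0; -1 0 0 0 0 0 0; -1 0 0 0 0 0 0; -1 0 0 0 0 0 0",
)

```text
t: 7.8
tool_pos: [0.4377, 0.1943, 0.0384]
tcp_rot: [-0.003, 0.545, 0.838, -0.002]
force: [-0.5, -1.0, 7.6]
gripper_width: 0.425
grip_force: 59.0
```

Emit:
arm_command(
  motion="-1 0 0 -0.7 0 0 0; -1 0 0 -1.5 0 0 0; -1 0 0 -2.4 0 0 0; -1 0 0 -3 0 0 0; -1 0 0 -3 0 0 0; -1 0 0 -3 0 0 0",
)

```text
t: 8.3
tool_pos: [0.4384, 0.1943, 0.128]
tcp_rot: [-0.003, 0.545, 0.838, -0.001]
force: [0.0, -0.1, -1.1]
gripper_width: 0.423
grip_force: 60.0
```

```bash
python3 - <<'E'
from h import *
s,p,R=tool();print(s['t'],p,s['force'],s['gripper_width'])
c=np.array([.4897,-.0647]);yp=np.array([.0346,.9994])
go([*(c+.082*yp),.13],-2)
E
```

```text
8.3 [0.43843938 0.19434465 0.12795476] [ 0.00638087 -0.13934135 -1.05207694] 0.42344350988961926
shift [-6.13 -0.74 -0.09] turn [-0.07 -0.02  5.18]
```

Emit:
arm_command(
  motion="-1 -6.15 -0.75 -0.1 -0.1 0 5.2; -1 -6.15 -0.75 -0.1 -0.1 0 5.2; -1 -6.15 -0.75 -0.1 -0.1 0 5.2; -1 -6.15 -0.75 -0.1 -0.1 0 5.2; -1 -6.15 -0.75 -0.1 -0.1 0 5.2; -1 -6.15 -0.75 -0.1 -0.1 0 5.2; -1 -6.15 -0.75 -0.1 -0.1 0 5.2; -1 -6.15 -0.75 -0.1 -0.1 0 5.2; -1 -6.15 -0.75 -0.1 -0.1 0 5.2",
)

```text
t: 9.05
tool_pos: [0.4912, 0.0174, 0.1286]
tcp_rot: [-0.001, 0.719, 0.695, 0.0]
force: [-0.1, -0.1, -0.6]
gripper_width: 0.42
grip_force: 60.0
```

```bash
python3 - <<'E'
from h import *
from workcell import imaging
f=imaging.grab_frame("side")
cv2.imwrite("pics/s2.png",cv2.resize(f["frame"][150:310,220:430],(788,600),interpolation=3)[:,:,::-1])
s,p,R=tool();print(s['t'],p,s['force'],s['gripper_width'])
c=np.array([.4897,-.0647]);yp=np.array([.0346,.9994])
go([*(c+.082*yp),.046],-2)
E
```

```text
9.1 [0.49133    0.01745325 0.12882275] [ 0.03313602 -0.00380388 -0.78515135] 0.4208362083287806
shift [-0.01  0.04  2.76] turn [-0.01 -0.03 -0.  ]
```

View pics/s2.png

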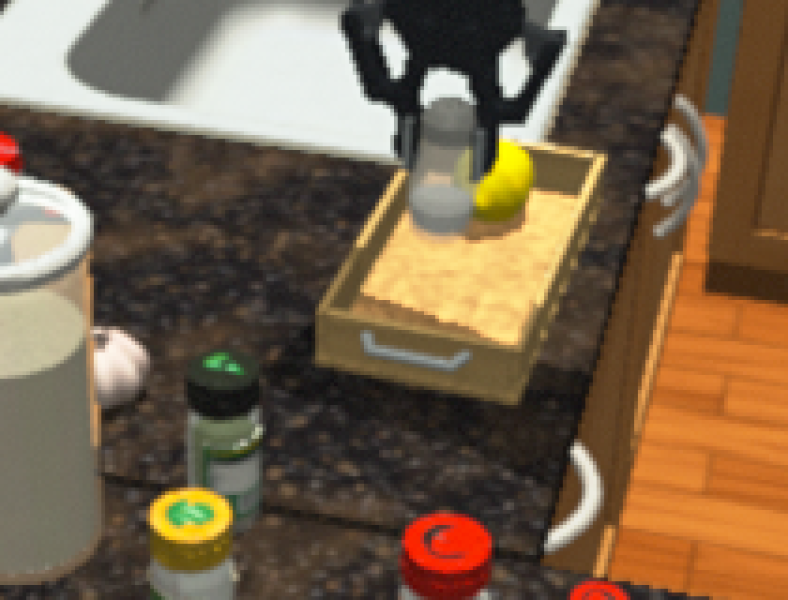

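The side view shows the shaker hanging upright over the near half of the caddy, with its base at about (442,235) in the crop and the lemon behind it. I'll lower it gently.

Emit:
arm_command(
  motion="-1 0 0 0.8 0 0 0; -1 0 0 1.6 0 0 0; -1 0 0 2.2 0 0 0; -1 0 0 2.5 0 0 0; -1 0 0 2.65 0 0 0; -1 0 0 2.75 0 0 0; -1 0 0 2.75 0 0 0",
)

```text
t: 9.68
tool_pos: [0.492, 0.0167, 0.0471]
tcp_rot: [-0.001, 0.72, 0.694, 0.001]
force: [-0.1, 1.1, -1.0]
gripper_width: 0.418
grip_force: 60.0
```

Emit:
arm_command(
  motion="-1 0 0 0.1 0 0 0; -1 0 0 0.1 0 0 0; 0.2 0 0 0.1 0 0 0; 0.4 0 0 0.1 0 0 0; 0.6 0 0 0.1 0 0 0; 0.6 0 0 0.1 0 0 0; 0.6 0 0 0.1 0 0 0",
)

```text
t: 10.27
tool_pos: [0.4918, 0.0165, 0.0439]
tcp_rot: [-0.001, 0.72, 0.694, 0.001]
force: [0.2, 0.3, -0.1]
gripper_width: 0.799
grip_force: 0.0
```

Emit:
arm_command(
  motion="0.6 0 0 -0.5 0 0 0; 0.6 0 0 -1.5 0 0 0; 0.6 0 0 -2.7 0 0 0; 0.6 0 0 -4 0 0 0; 0.6 0 0 -5 0 0 0; 0.6 0 0 -5 0 0 0",
)

```text
t: 10.77
tool_pos: [0.4945, 0.0156, 0.2008]
tcp_rot: [0.003, 0.72, 0.694, 0.003]
force: [0.4, -0.1, 0.5]
gripper_width: 0.8
grip_force: 0.0
```

```bash
python3 - <<'E'
from h import *
s,p,R=tool();print(s['t'],p,s['force'],s['gripper_width'])
b=go([.4212,.325,.2],37.6)
E
```

```text
10.7667 [0.49450683 0.01555636 0.20075684] [ 0.4401934  -0.13123505  0.50354757] 0.7996798108965256
shift [10.22 -2.82  0.  ] turn [ 0.1   0.03 -7.94]
```

Emit:
arm_command(
  motion="1 10.2 -2.8 0 0 0 -7.95; 1 10.2 -2.8 0 0 0 -7.95; 1 10.2 -2.8 0 0 0 -7.95; 1 10.2 -2.8 0 0 0 -7.95; 1 10.2 -2.8 0 0 0 -7.95; 1 10.2 -2.8 0 0 0 -7.95; 1 10.2 -2.8 0 0 0 -7.95; 1 10.2 -2.8 0 0 0 -7.95; 1 10.2 -2.8 0 0 0 -7.95; 1 10.2 -2.8 0 0 0 -7.95",
)

```text
t: 11.6
tool_pos: [0.4184, 0.3262, 0.1942]
tcp_rot: [-0.001, 0.44, 0.898, 0.001]
force: [0.2, 0.5, -0.0]
gripper_width: 0.998
grip_force: 0.0
```

```bash
python3 - <<'E'
from h import *
from workcell import imaging
t=imaging.grab_frame("top")
s,p,R=tool();print(s['t'],p)
f=imaging.grab_frame("wrist");T=np.eye(4);T[:3,:3]=R.as_matrix();T[:3,3]=p;T=T@f["T_tool_cam"]
h=f["frame"].copy()
cv2.polylines(h,[cap(f,.4212,.325,.105,.105,.022,T).astype(np.int32)],True,(0,255,0))
o=np.zeros((380,800,3),np.uint8)
o[:360,:480]=cv2.resize(h,(480,360));o[:356,480:]=cv2.resize(t["frame"][120:320,320:500],(320,356))
cv2.imwrite("pics/w3.png",o[:,:,::-1])
go([.4212,.325,.061],37.6)
E
```

```text
11.65 [0.41883281 0.32519151 0.19425521]
shift [-0.04  0.06  4.45] turn [ 0.01 -0.02  0.01]
```

View pics/w3.png

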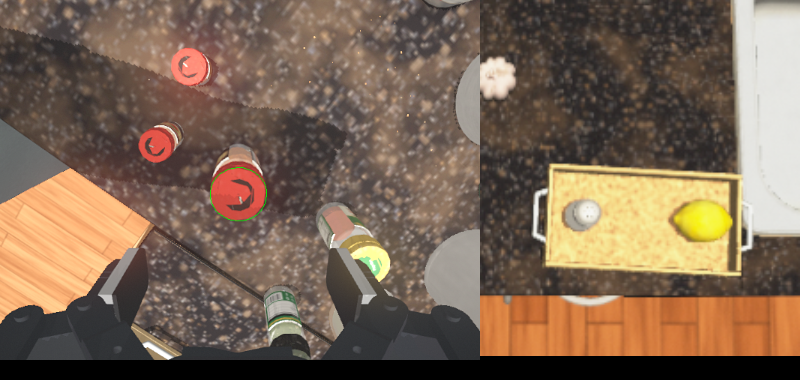

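The wrist view shows the big red cap exactly on its predicted outline at (238,195). In the top view the shaker is standing in the caddy at (583,214) with the lemon still at (702,220). I'll descend and grip the jar.

Emit:
arm_command(
  motion="0.7 0 0 1 0 0 0; 0.7 0 0 2.2 0 0 0; 0.7 0 0 3.3 0 0 0; 0.7 0 0 4 0 0 0; 0.7 0 0 4.45 0 0 0; 0.7 0 0 4.45 0 0 0; 0.7 0 0 4.45 0 0 0; -1 0 0 4.45 0 0 0; -1 0 0 4.45 0 0 0; -1 0 0 4.45 0 0 0",
)

```text
t: 12.53
tool_pos: [0.4202, 0.3256, 0.0629]
tcp_rot: [0.0, 0.441, 0.897, 0.002]
force: [-0.7, -0.5, 3.0]
gripper_width: 0.495
grip_force: 60.2
```

Emit:
arm_command(
  motion="-1 0 0 0 0 0 0; -1 0 0 0 0 0 0; -1 0 0 0 0 0 0; -1 0 0 0 0 0 0; -1 0 0 0 0 0 0",
)

```text
t: 12.95
tool_pos: [0.4202, 0.3257, 0.0629]
tcp_rot: [0.0, 0.441, 0.897, 0.002]
force: [-1.4, -1.5, 5.9]
gripper_width: 0.5
grip_force: 60.0
```

Emit:
arm_command(
  motion="-1 0 0 -0.7 0 0 0; -1 0 0 -1.5 0 0 0; -1 0 0 -2.5 0 0 0; -1 0 0 -3.3 0 0 0; -1 0 0 -4 0 0 0; -1 0 0 -4.5 0 0 0; -1 0 0 -4.5 0 0 0",
)

```text
t: 13.53
tool_pos: [0.4208, 0.3258, 0.2003]
tcp_rot: [0.001, 0.441, 0.897, 0.003]
force: [-0.3, -0.0, -1.4]
gripper_width: 0.497
grip_force: 61.0
```

```bash
python3 - <<'E'
from h import *
s,p,R=tool();print(s['t'],p,s['force'],s['gripper_width'])
c=np.array([.4897,-.0647]);yp=np.array([.0346,.9994])
go([*(c+.012*yp),.2],-2)
E
```

```text
13.5333 [0.42078924 0.32581965 0.20031249] [-0.25152595 -0.01647937 -1.36866789] 0.49654737464201365
shift [-11.4   -5.88  -0.04] turn [ 0.08 -0.03  7.93]
```

Emit:
arm_command(
  motion="-1 -11.4 -5.9 0 0 0 7.95; -1 -11.4 -5.9 0 0 0 7.95; -1 -11.4 -5.9 0 0 0 7.95; -1 -11.4 -5.9 0 0 0 7.95; -1 -11.4 -5.9 0 0 0 7.95; -1 -11.4 -5.9 0 0 0 7.95; -1 -11.4 -5.9 0 0 0 7.95; -1 -11.4 -5.9 0 0 0 7.95; -1 -11.4 -5.9 0 0 0 7.95; -1 -11.4 -5.9 0 0 0 7.95",
)

```text
t: 14.37
tool_pos: [0.4882, -0.059, 0.1941]
tcp_rot: [-0.0, 0.721, 0.693, 0.0]
force: [0.9, 0.2, -1.2]
gripper_width: 0.498
grip_force: 61.3
```

```bash
python3 - <<'E'
from h import *
from workcell import imaging
f=imaging.grab_frame("side")
cv2.imwrite("pics/s3.png",cv2.resize(f["frame"][110:290,220:430],(700,600),interpolation=3)[:,:,::-1])
s,p,R=tool();print(s['t'],p,s['force'],s['gripper_width'])
c=np.array([.4897,-.0647]);yp=np.array([.0346,.9994])
go([*(c+.012*yp),.07],-2)
E
```

```text
14.4167 [ 0.48808026 -0.05824302  0.1939852 ] [-0.99285783 -2.07105285 -0.7595542 ] 0.49686085183297796
shift [0.18 0.06 4.13] turn [-0.01 -0.02 -0.07]
```

View pics/s3.png

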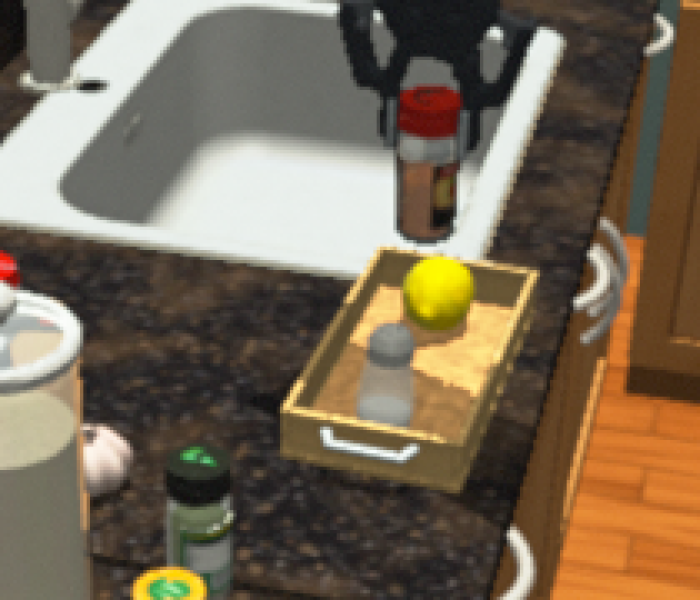

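The side view shows the jar held upright with its cap at (430,110), the shaker standing at (388,375) and the lemon at (438,292), leaving a free slot between them. I'll lower the jar.

Emit:
arm_command(
  motion="-1 0.1 0.05 1 0 0 0; -1 0.15 0.05 2 0 0 0; -1 0.15 0.05 3 0 0 0; -1 0.15 0.05 3.6 0 0 0; -1 0.15 0.05 3.9 0 0 0; -1 0.15 0.05 4.05 0 0 0; -1 0.15 0.05 4.1 0 0 0; -1 0.15 0.05 4.1 0 0 0",
)

```text
t: 15.08
tool_pos: [0.49, -0.049, 0.0729]
tcp_rot: [-0.0, 0.72, 0.694, 0.001]
force: [-0.3, -0.2, -1.4]
gripper_width: 0.499
grip_force: 61.3
```

Emit:
arm_command(
  motion="-1 0 0 0.05 0 0 0; -1 0 0 0.1 0 0 0; -1 0 0 0.1 0 0 0; -1 0 0 0.1 0 0 0",
)

```text
t: 15.42
tool_pos: [0.4898, -0.0492, 0.0696]
tcp_rot: [-0.001, 0.72, 0.694, 0.001]
force: [-0.5, -0.3, -0.8]
gripper_width: 0.496
grip_force: 61.3
```

Emit:
arm_command(
  motion="0.2 0 0 0 0 0 0; 0.4 0 0 0 0 0 0; 0.6 0 0 0 0 0 0; 0.6 0 0 0 0 0 0; 0.6 0 0 0 0 0 0; 0.6 0 0 -0.5 0 0 0; 0.6 0 0 -1.5 0 0 0; 0.6 0 0 -2.7 0 0 0; 0.6 0 0 -4 0 0 0; 0.6 0 0 -5 0 0 0",
)

```text
t: 16.25
tool_pos: [0.4897, -0.0495, 0.2221]
tcp_rot: [-0.0, 0.72, 0.694, 0.001]
force: [1.2, -0.9, 1.3]
gripper_width: 0.801
grip_force: 0.0
```

Emit:
arm_command(
  motion="0.6 6 0 0 0 0 0; 0.6 6 0 0 0 0 0; 0.6 6 0 0 0 0 0; 0.6 6 0 0 0 0 0; 0.6 6 0 0 0 0 0; 0.6 6 0 0 0 0 0; 0.6 6 0 0 0 0 0",
)

```text
t: 16.83
tool_pos: [0.496, 0.1311, 0.2195]
tcp_rot: [-0.001, 0.719, 0.695, 0.001]
force: [-0.3, -0.3, -0.8]
gripper_width: 0.797
grip_force: 0.0
```

```bash
python3 - <<'E'
from h import *
from workcell import imaging
f=imaging.grab_frame("side");t=imaging.grab_frame("top")
o=np.zeros((400,800,3),np.uint8)
o[:400,:400]=cv2.resize(f["frame"][140:300,220:380],(400,400));o[:400,400:]=cv2.resize(t["frame"][130:310,210:490],(400,400))
cv2.imwrite("pics/end.png",o[:,:,::-1])
s,p,R=tool();print(s['t'],p,s['force'])
E
```

```text
16.9333 [0.49618713 0.12970994 0.21950261] [-0.15513165 -0.30756672  0.1486194 ]
```

View pics/end.png

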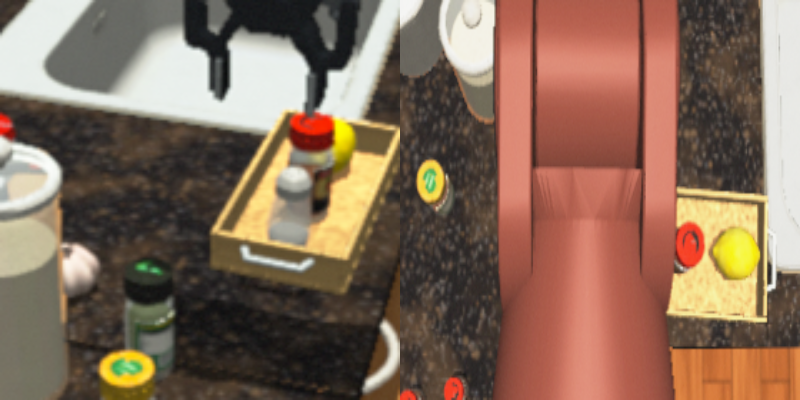

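The final views show the shaker at (292,210) and the jar at (312,160) upright in the caddy. The lemon is inside at (736,253), and the gold jar, black jar and garlic look where they were. The gripper is clear, so I'll hand in.

```bash
python3 -c "
from workcell import hand_in
print(hand_in())"
```

```text
the job is handed in; nothing more can be done
None
```

The salt shaker and the red-capped jar stand upright in the caddy with the lemon; the caddy and bystanders looked unmoved in the last pictures, and I handed the job in at about 17 s (no verdict was returned).

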